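Send a box of ampoules down the returns chute

TASK

A box of glass ampoules stands walled in on the small sprung ledge above the returns chute. Take the red peg and swing the retaining bar all the way open, then press lightly on the box's lid from above and slide the box along and over the open edge, without lifting it, so that it drops down the chute and comes to rest flat, lid up, in the tray at the bottom. Never press on the box with more than 12 N; leave the bar open and the other things on the desk alone.

Things in the scene. Friction and masses are not known exactly. Their poses are not given: they have to be found in the camera images.
- station: The returns station, fixed to the desk: ledge, chute and tray in one line. Origin on the desk right below the middle of the ledge's open edge; x is level and points out over the chute (the way the box must go), z up. Blue walls stand on the ledge, 50 mm high: back wall's inner face at x = -118 mm, side walls' inner faces at y = -35.5 and +35.5 mm, outer at 41.5 mm. No wall at the open edge.
- ledge_edge (a point): Middle of the ledge's open edge, on the plate's top, 150 mm above the desk. The ledge is a steel plate reaching from here 125 mm back (station -x). It rides on rubber buffers and gives straight down about 1 mm for every 7 N, at most 4 mm. The chute starts 30 mm below this edge; its rims are no higher than 10 mm above the plate.
- tray_floor (a point): Middle of the level floor of the tray at the chute's foot, 16 mm above the desk, 200 mm out from the ledge's edge. The chute slopes down at 38 degrees, 79 mm wide, to this tray, which reaches from about 135 to 268 mm out and has blue rims.
- pack: The ampoule box on the ledge: cardboard tray with a white slip lid (green band), 96 mm long (own x) by 62 mm wide (own y), 0.2 to 0.42 kg. Origin at the centre of its underside, z up. Its length lies along the station's x, 3 to 10 mm from the walls: fingers do not fit in beside it. Card on steel slides easily (friction about 0.3); the lid's top grips the fingers better (0.6 or more).
- pack_mid (a point): A point in the box 15 mm above the centre of its underside, fixed to the cardboard tray. The lid is a stiff push fit, pushed on more or less from box to box: its flat top is anywhere from 15 to 33 mm above this point (30 to 48 mm above the underside). The readings do not show which: it must be felt.
- bar (a joint): Swing angle of the steel retaining bar, rad: 0 is shut, square across the open edge, blocking the box (starts at 0 to 0.2). It grows as the bar swings out over the chute, clockwise seen from above, to its stop at 1.75; all the way open is over about 1.4. It stays where it is left; about 2 N at the peg moves it. The bar is 12 mm wide and lies 160 to 170 mm above the desk.
- bar_pin (a point): Where the bar's upright pivot pin stands, at the top of the bar: station x = 12, y = -62 mm, 170 mm above the desk.
- bar_peg (a point): Centre of the top of the red upright peg (14 mm diameter) near the bar's free end, 140 mm from the pin's axis, 214 mm above the desk; the peg's free part is the 44 mm below this point. At bar angle A it is at station x = 12 + 140 sin A, y = -62 + 140 cos A (mm). With the bar shut it stands 30 mm clear of the side wall.
- amber_bottle: Bystander: amber glass bottle, 52 mm diameter, 110 mm tall, origin at the centre of its underside.
- tablet_jar: Bystander: white jar with a blue cap, 60 mm diameter, 75 mm tall, origin at the centre of its underside.
- dosing_cup: Bystander: clear plastic cup, 64 mm diameter, 70 mm tall, origin at the centre of its underside.
There are look-alikes about, which are no part of the job. Leave any blue or turquoise look-alike of the pack alone.

How it is judged:
On the way, in this order (a step that is already met when the one before it is completed fails the run):
1. the bar is swung open past 1.35 rad while the box still stands on the ledge, slid less than 15 mm (value of joint bar above 1.35 rad and x of pack in the frame of station below -0.04 m and z of pack in the frame of station above 0.135 m and distance of pack from where it was at the start of the episode below 0.015 m), for 0.2 s.
2. the box is slid at least 20 mm along the ledge, still at ledge height, with the fingers on it (x of pack in the frame of station between -0.04 and 0.04 m and z of pack in the frame of station above 0.125 m and contact force between the fingers and pack above 0.3 N), for 0.1 s.
At the end, for the whole second after the job is handed in: The box lies at rest in the tray at the bottom of the chute: its centre 150 to 270 mm out from the ledge's edge and within 40 mm of the chute's centre line, its underside less than 40 mm above the desk, lid up and level within 0.2 rad; the bar is open past 1.35 rad (x of pack in the frame of station between 0.15 and 0.27 m and y of pack in the frame of station between -0.04 and 0.04 m and z of pack in the frame of station below 0.04 m and angle between pack's own z axis and vertical below 0.2 rad and linear speed of pack below 0.02 m/s and value of joint bar above 1.35 rad); the robot touches nothing.
It fails at once if the robot presses on the box with more than 12 N (contact force between any of the fingers, the arm and pack above 12 N).
It fails at once if the box is lifted more than 30 mm above the ledge (height (world z) of pack above 0.18 m).
It fails at once if a bystander is moved more than 20 mm or tipped (distance of any of amber_bottle, tablet_jar, dosing_cup from where it was at the start of the episode above 0.02 m or angle between any of amber_bottle, tablet_jar, dosing_cup's own z axis and vertical above 0.3 rad).
It also fails if it takes over 67 s, if anything falls off the work surface, if the arm or the gripper's body presses on something with over 40 N, if the wrist force passes 120 N, or if a joint passes its speed limit or range.

ROBOT

A 7-joint arm with a two-finger parallel gripper is mounted at the origin on the work surface. World frame = base frame: x ahead of the robot, y to its left, z up, the work surface at z = 0. Lengths are in m, angles in rad, forces in N, time in s.
With the tool pointing down it reaches from about 0.4 to 0.85 m from the base axis. Payload 4.5 kg.
Tool frame: the origin (TCP) lies on the centre line of the jaws, within the pads' length; the fingertips stand 25 mm ahead of it and the grasp point (between the pads) lies 6 mm ahead of it; z points along the fingers, y is the direction in which the jaws open and shut (so a half turn about z gives the same grasp; the last joint's range is limited). The gripper opens to 88 mm and grips with 3 to 60 N. Pads are 18 mm wide; open, the fingers measure 123 mm over their backs; the gripper's body (75 mm by 187 mm) begins 45 mm behind the grasp point.
Start: joints at [1.258, 0.689, -0.195, 1.565, 0.157, 0.902, -0.215], TCP at [0.212, -0.588, 0.264] pointing down, gripper open.
Joint ranges: [-3.01, 3.01], [-0.46, 2.08], [-1.47, 1.51], [0.13, 2.56], [-1, 4.14], [0.04, 2.09], [-2.66, 2.66]. Speed limits (rad/s): [2.57, 2.57, 3.14, 3.14, 3.14, 3.14, 3.14].

INTERFACE

Orientations are given as a unit quaternion [x, y, z, w].
In Python, from plant import r, eyes gives the robot as it stands.
- The arm moves only by the tool servo_tool, never from a script. Its argument "deltas" is a list of rows, each an object of numbers: "dx", "dy", "dz": the shift along the tool's x, y, z in units of 60 mm (1.0 is 60 mm); "ax", "ay", "az": the turn, a rotation vector about the tool's x, y, z in units of 6 degrees (1.0 is 6 degrees); "hand": the finger opening in mm, from 0 to 88.1. A call has 1 to 10 rows; each row is the pose to reach, as a shift and turn from the pose commanded when the call began, along the tool's axes at that moment; what a row does not reach only later rows make up. A row lasts 1/8 s, in which the tool goes at most 62.5 mm and 10.7 degrees, less where a joint would pass 70% of its speed; a pose out of reach is approached as far as the arm can. A call with a gripper value outside its range is refused whole. The fingers move at their own pace and stop on an object; "newtons" is the grip in N (left out, the last holds). Time passes only in rows, so rows that repeat a pose let the fingers close. It gives the time, the measured TCP pose, the force and the opening at its end, in the units of the state.
- r.get_state(): the state, without advancing time (a new reading comes with each control period).
- eyes.snapshot(name): name is "scene" or "top" or "wrist"; returns (picture, depth): 480x640x3 uint8, red, green, blue; 480x640 float32, m along the optical axis (not along the pixel's ray), 0 where there is no reading.
- eyes.camera_model(name): a dict with "fx", "fy", "cx", "cy" (pixels), "pose" (4x4, takes a point from camera to world coordinates). Camera axes: x right, y up, looking along -z (the intrinsics and any distortion apply to the point x, -y, -z); pixel columns grow to the right and rows downward; lengths in m; the calibration is good to about 2 mm. A picture is of the moment at which its call begins: read the wrist's pose just before it. camera_model takes no time and is no camera call; for the wrist camera it gives the pose at the moment of the call.
- r.finish_job(): hands the job in, once; it reports no verdict.
The state is a dict: "clock": time; "q": joint angles; "qd": joint speeds; "joint_torque": joint torques, N m; "tool_pos": TCP position; "eef_rot": TCP orientation; "contact_force": force on the tool from outside, world axes, zero at the start; "moment": the same for the moment, N m; "opening": opening from 0.0 (shut) to 1.0 (fully open).
Only numpy, scipy, OpenCV 4.12 (cv2) and the standard library are available. Lean on these libraries where they do the work, as an engineer would, in place of code of your own. Each camera call takes 0.05 s, during which the arm holds its last target.

## Working session

There is one attempt and no reset: what is moved stays moved. The work goes in short steps, Python scripts to look and compute and a tool call to move; the robot and the scene stay as the last step left them, time stands still between calls to the robot, and variables do not carry over. Pictures are saved under pics/ and viewed, and the job is handed in when it is done.

Besides the shell and the picture viewer there is one more tool, called after ">>>" by a JSON object that holds its "method" and its "body", one argument or row to a line. servo_tool: Moves the arm, as the interface text tells. Its arguments: {"type":"object","properties":{"deltas":{"type":"array","items":{"type":"object","properties":{"dx":{"type":"number"},"dy":{"type":"number"},"dz":{"type":"number"},"ax":{"type":"number"},"ay":{"type":"number"},"az":{"type":"number"},"hand":{"type":"number"}}}},"newtons":{"type":"number"}},"required":["deltas"]}

```bash
ls; mkdir -p pics; cat > snap.py <<'E'
import sys,cv2,numpy as np
from plant import r,eyes
def snap(n,out):
    p,d=eyes.snapshot(n); m=eyes.camera_model(n)
    cv2.imwrite(f'pics/{out}.png',p[:,:,::-1]); np.savez(f'pics/{out}.npz',p=p,d=d,K=[m[k] for k in('fx','fy','cx','cy')],T=m['pose'],extra=str({k:v for k,v in m.items() if k!='pose'}))
def load(out): return np.load(f'pics/{out}.npz')
def world(D,u,v,depth=None):
    fx,fy,cx,cy=D['K']; z=D['d'][int(round(v)),int(round(u))] if depth is None else depth
    return (D['T']@np.array([(u-cx)/fx*z,-(v-cy)/fy*z,-z,1]))[:3]
E
python3 - <<'E'
from snap import *
s=r.get_state(); print({k:np.round(v,3) for k,v in s.items()})
snap('scene','s0');snap('top','t0')
for n in('s0','t0'):
    D=load(n);print(D['extra'],np.round(D['T'],3))
E
```

```text
pics
{'clock': np.float64(0.0), 'q': array([ 1.258,  0.69 , -0.195,  1.566,  0.157,  0.902, -0.215]), 'qd': array([ 0.001,  0.001,  0.   ,  0.   ,  0.001, -0.   , -0.   ]), 'joint_torque': array([ 0.0000e+00, -5.2756e+01, -1.2660e+00, -1.5343e+01, -5.3000e-02,
        7.0000e-03,  0.0000e+00]), 'tool_pos': array([ 0.212, -0.587,  0.263]), 'eef_rot': array([ 0.985,  0.173, -0.   , -0.001]), 'contact_force': array([ 0.267, -0.292,  0.634]), 'moment': array([0.008, 0.051, 0.017]), 'opening': np.float64(1.003)}
{'fx': 526.6610557546878, 'fy': 526.6610557546878, 'cx': 326.65125755421565, 'cy': 237.505346933013} [[-0.035 -0.772  0.634  1.377]
 [ 0.999 -0.034  0.014 -0.021]
 [ 0.011  0.634  0.773  1.136]
 [ 0.     0.     0.     1.   ]]
{'fx': 546.6643799415606, 'fy': 546.6643799415606, 'cx': 316.9037402252688, 'cy': 233.2413489829686} [[-0.008  0.992 -0.124  0.408]
 [-1.    -0.009 -0.007 -0.04 ]
 [-0.008  0.123  0.992  1.362]
 [ 0.     0.     0.     1.   ]]
```

View pics/s0.png

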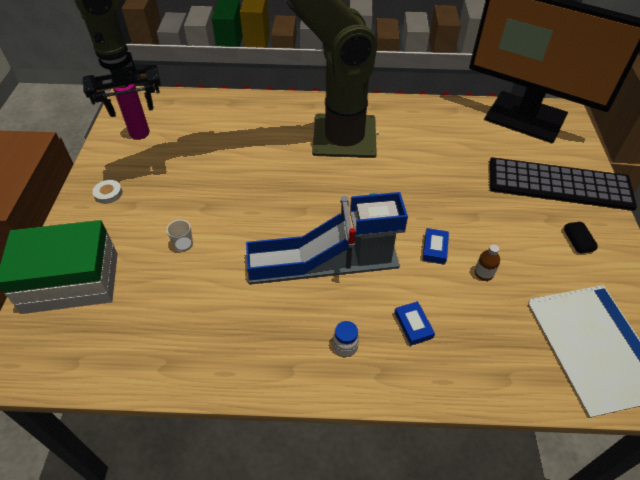

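View pics/t0.png

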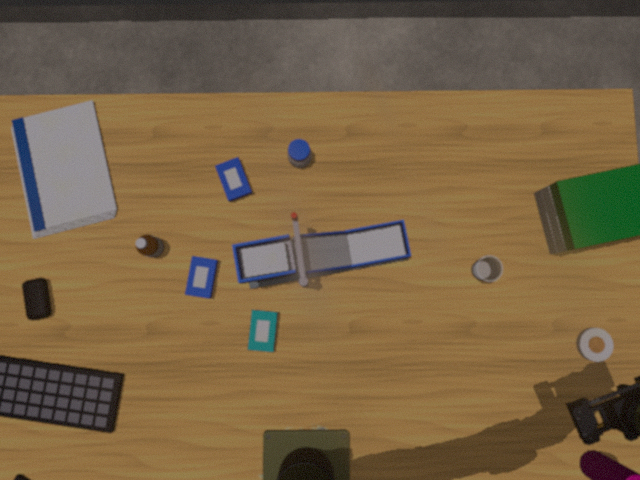

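The scene view shows the station near (325,240), with the box on the ledge at (380,212) and the red peg at (351,235). In the top view the ledge is at (265,260), the peg at (294,216) and the tray at (380,243). I'll enlarge both.

```bash
python3 - <<'E'
import cv2
a=cv2.imread('pics/t0.png')[195:305,220:420]; cv2.imwrite('pics/t0c.png',cv2.resize(a,None,fx=4,fy=4,interpolation=cv2.INTER_CUBIC))
a=cv2.imread('pics/s0.png')[180:290,235:435]; cv2.imwrite('pics/s0c.png',cv2.resize(a,None,fx=4,fy=4,interpolation=cv2.INTER_CUBIC))
E
```

```text
(no output)
```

View pics/t0c.png

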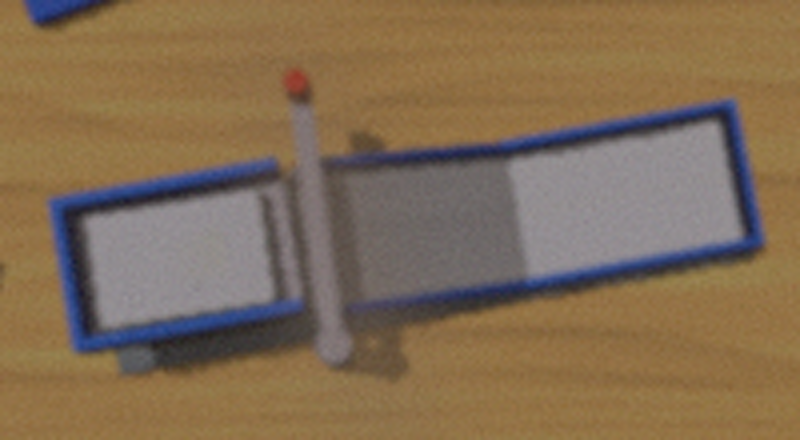

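View pics/s0c.png

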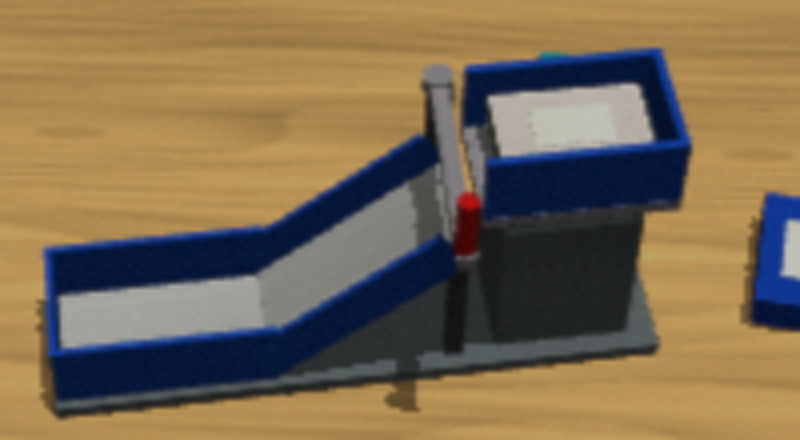

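```bash
cat >> snap.py <<'E'
def plane(D,u,v,z):
    a=D['T'][:3,3]; b=world(D,u,v,1.0)-a; return a+b*(z-a[2])/b[2]
E
python3 - <<'E'
from snap import *
D=load('t0');S=load('s0')
T=lambda u,v:(220+(u+.5)/4-.5,195+(v+.5)/4-.5)
C=lambda u,v:(235+(u+.5)/4-.5,180+(v+.5)/4-.5)
pts=[]
for nm,u,v,z,st in [('peg',296,82,.214,None),('pin',335,348,.170,(12,-62)),('WBL',52,200,.2,(-124,41.5)),('WBR',78,350,.2,(-124,-41.5)),('WFL',276,162,.2,None),('WFR',302,303,.2,None)]:
    w=plane(D,*T(u,v),z); print('top',nm,w.round(4),'depthpt',world(D,*T(u,v)).round(4)); 
    if st: pts.append((w[:2],st))
for nm,u,v,z,st in [('peg',468,201,.214,None),('pin',438,73,.170,(12,-62)),('WBR',660,50,.2,(-124,-41.5)),('WBL',688,147,.2,(-124,41.5)),('WFR',468,67,.2,None),('WFL',487,162,.2,None)]:
    w=plane(S,*C(u,v),z); print('sc',nm,w.round(4),'depthpt',world(S,*C(u,v)).round(4)); 
    if st: pts.append((w[:2],st))
for sel in (pts[:3],pts[3:],pts):
    W=np.array([p[0] for p in sel]);s=np.array([p[1] for p in sel])/1000
    wc=W.mean(0);sc=s.mean(0);H=(s-sc).T@(W-wc);th=np.arctan2(H[0,1]-H[1,0],H[0,0]+H[1,1])
    R=np.array([[np.cos(th),-np.sin(th)],[np.sin(th),np.cos(th)]]);o=wc-R@sc
    print('yaw',th,'o',o.round(4),'res mm',((W-(s@R.T+o))*1000).round(1).tolist())
for D_,f,n in((D,T,'t'),(S,C,'s')):
    w=plane(D_,*f(*((296,82) if n=='t' else (468,201))),.214)[:2]
    p=R.T@(w-o)*1000; print('peg st',p,'ang',np.arctan2(p[0]-12,p[1]+62),np.hypot(p[0]-12,p[1]+62))
# lid depth
for u,v in((180,260),(140,250),(230,260)):print('lid',world(D,*T(u,v)))
for u,v in((570,120),(510,120),(630,120)):print('lid s',world(S,*C(u,v)))
for u,v in((630,180),):print('tray',world(D,*T(u,v)))
E
```

```text
top peg [0.5897 0.0168 0.214 ] depthpt [0.5895 0.0167 0.2157]
top pin [ 0.4502 -0.0018  0.17  ] depthpt [ 0.45   -0.002   0.1748]
top WBL [0.5293 0.1482 0.2   ] depthpt [0.5296 0.1486 0.1977]
top WBR [0.4492 0.1336 0.2   ] depthpt [0.4493 0.134  0.1975]
top WFL [0.5487 0.0283 0.2   ] depthpt [ 0.573   0.0401 -0.    ]
top WFR [0.4731 0.0146 0.2   ] depthpt [0.4759 0.017  0.1508]
sc peg [0.5956 0.0183 0.214 ] depthpt [0.5917 0.0185 0.2095]
sc pin [0.4531 0.0007 0.17  ] depthpt [0.4479 0.0008 0.1646]
sc WBR [0.4559 0.1372 0.2   ] depthpt [ 0.2558  0.1717 -0.0033]
sc WBL [0.5358 0.1497 0.2   ] depthpt [0.5334 0.1502 0.1973]
sc WFR [0.4759 0.0184 0.2   ] depthpt [0.473  0.0185 0.1971]
sc WFL [0.553 0.03  0.2  ] depthpt [0.5513 0.0301 0.198 ]
yaw -1.4066192197668979 o [0.5095 0.0191] res mm [[-0.1, 1.1], [-0.8, 0.0], [0.9, -1.1]]
yaw -1.4308987680909284 o [0.513  0.0209] res mm [[-0.2, 0.4], [1.3, -0.6], [-1.0, 0.2]]
yaw -1.4187861308228857 o [0.5113 0.02  ] res mm [[-1.6, -0.5], [-4.2, -0.6], [-2.2, -2.7], [1.3, 2.0], [4.4, 1.0], [2.3, 0.8]]
peg st [15.05275721 77.09029106] ang 0.021944501955671436 139.12378802617098
peg st [14.41514741 83.09209862] ang 0.016644079246473847 145.11219803368894
lid [0.49803722 0.0815735  0.18080507]
lid [0.50381872 0.10352603 0.17888222]
lid [0.49775732 0.05443295 0.18129189]
lid s [0.49913106 0.0820578  0.18036386]
lid s [0.50015268 0.04525286 0.17967563]
lid s [ 1.37695401 -0.02138175  1.13578136]
tray [ 0.55784115 -0.18014011  0.01544777]
```

```bash
cat >> snap.py <<'E'
from scipy.spatial.transform import Rotation as Ro
YAW=-1.415; O=np.array([0.511,0.020])
def st(x,y,z):  # station mm -> world m
    c,s=np.cos(YAW),np.sin(YAW); return np.array([O[0]+(c*x-s*y)/1000,O[1]+(s*x+c*y)/1000,z/1000])
def tost(w):
    c,s=np.cos(YAW),np.sin(YAW); d=np.asarray(w[:2])-O; return np.array([c*d[0]+s*d[1],-s*d[0]+c*d[1],w[2]])*1000
def go(target,yawy=None,pos=None):
    s=r.get_state(); R=Ro.from_quat(s['eef_rot']); p=s['tool_pos'] if pos is None else pos
    d=R.inv().apply(np.asarray(target)-p)/0.06; a=None
    if yawy is not None:
        Rt=Ro.from_matrix(np.array([[-np.sin(yawy),np.cos(yawy),0],[np.cos(yawy),np.sin(yawy),0],[0,0,-1]]).T) if False else Ro.from_matrix(np.column_stack([np.cross([np.cos(yawy),np.sin(yawy),0],[0,0,-1]),[np.cos(yawy),np.sin(yawy),0],[0,0,-1]]))
        a=np.degrees((R.inv()*Rt).as_rotvec())/6
    print('d',d.round(3),'a',None if a is None else a.round(3)); return d,a
def show():
    s=r.get_state(); R=Ro.from_quat(s['eef_rot']).as_matrix()
    print('t',round(float(s['clock']),3),'tcp st',tost(s['tool_pos']).round(1),'w',np.round(s['tool_pos'],4),'tz',R[:,2].round(3),'yawy',round(float(np.arctan2(R[1,1],R[0,1])),3),'F',np.round(s['contact_force'],2),'op',round(float(s['opening']),3),'q',np.round(s['q'],2))
E
python3 -c "
from snap import *
show(); go([0.53,0.03,0.40],-1.9)"
```

```text
t 0.1 tcp st [ 553.6 -389.4  263. ] w [ 0.2122 -0.5873  0.263 ] tz [-0.001  0.001 -1.   ] yawy -1.224 F [0.19 0.37 0.27] op 1.001 q [ 1.26  0.69 -0.19  1.57  0.16  0.9  -0.22]
d [ 8.478 -7.879 -2.271] a [-1.500e-02  6.000e-03  6.456e+00]
```

>>> {"method": "servo_tool", "body": {
  "deltas": [
    {"dx":0.3,"dy":-0.3,"dz":-1.0},
    {"dx":1,"dy":-0.9,"dz":-1.6},
    {"dx":1.7,"dy":-1.6,"dz":-2.1},
    {"dx":2.4,"dy":-2.2,"dz":-2.27,"az":1},
    {"dx":3.1,"dy":-2.9,"dz":-2.27,"az":2},
    {"dx":3.8,"dy":-3.5,"dz":-2.27,"az":3},
    {"dx":4.5,"dy":-4.2,"dz":-2.27,"az":4},
    {"dx":5.2,"dy":-4.8,"dz":-2.27,"az":5},
    {"dx":5.9,"dy":-5.5,"dz":-2.27,"az":6},
    {"dx":6.6,"dy":-6.1,"dz":-2.27,"az":6.45}
  ]
}}

```text
schema error: expected keys dx, dy, dz, ax, ay, az, hand
```

```bash
python3 -c "
from snap import *
show(); go([0.53,0.03,0.40],-1.9)"
```

```text
t 0.1 tcp st [ 553.6 -389.4  263. ] w [ 0.2122 -0.5873  0.263 ] tz [-0.001  0.001 -1.   ] yawy -1.224 F [0.19 0.37 0.27] op 1.001 q [ 1.26  0.69 -0.19  1.57  0.16  0.9  -0.22]
d [ 8.478 -7.879 -2.271] a [-1.500e-02  6.000e-03  6.456e+00]
```

All keys are required in every row.

>>> {"method": "servo_tool", "body": {
  "deltas": [
    {"dx":0.3,"dy":-0.3,"dz":-1.0,"ax":0,"ay":0,"az":0,"hand":60},
    {"dx":1,"dy":-0.9,"dz":-1.6,"ax":0,"ay":0,"az":0,"hand":60},
    {"dx":1.7,"dy":-1.6,"dz":-2.1,"ax":0,"ay":0,"az":0,"hand":60},
    {"dx":2.4,"dy":-2.2,"dz":-2.27,"ax":0,"ay":0,"az":1,"hand":60},
    {"dx":3.1,"dy":-2.9,"dz":-2.27,"ax":0,"ay":0,"az":2,"hand":60},
    {"dx":3.8,"dy":-3.5,"dz":-2.27,"ax":0,"ay":0,"az":3,"hand":60},
    {"dx":4.5,"dy":-4.2,"dz":-2.27,"ax":0,"ay":0,"az":4,"hand":60},
    {"dx":5.2,"dy":-4.8,"dz":-2.27,"ax":0,"ay":0,"az":5,"hand":60},
    {"dx":5.9,"dy":-5.5,"dz":-2.27,"ax":0,"ay":0,"az":6,"hand":60},
    {"dx":6.6,"dy":-6.1,"dz":-2.27,"ax":0,"ay":0,"az":6.45,"hand":60}
  ],
  "newtons": 10
}}

```text
clock: 1.35
tool_pos: [0.4607, -0.107, 0.3998]
eef_rot: [0.986, -0.164, -0.0, 0.0]
contact_force: [0.9, 0.3, -0.5]
opening: 0.679
```

```bash
python3 -c "
from snap import *
show(); go([0.53,0.03,0.40],-1.9)"
```

```text
t 1.35 tcp st [117.7 -69.4 399.8] w [ 0.4607 -0.107   0.3998] tz [-0.001 -0.    -1.   ] yawy -1.901 F [ 0.88  0.31 -0.51] op 0.679 q [ 0.26  0.32 -0.19  1.8   0.07  1.03 -1.85]
d [ 0.352 -2.535 -0.005] a [ 0.003  0.004 -0.009]
```

>>> {"method": "servo_tool", "body": {
  "deltas": [
    {"dx":0.1,"dy":-0.8,"dz":0,"ax":0,"ay":0,"az":0,"hand":40},
    {"dx":0.25,"dy":-1.7,"dz":0,"ax":0,"ay":0,"az":0,"hand":40},
    {"dx":0.35,"dy":-2.5,"dz":0,"ax":0,"ay":0,"az":0,"hand":40},
    {"dx":0.35,"dy":-2.5,"dz":0,"ax":0,"ay":0,"az":0,"hand":40}
  ]
}}

```text
clock: 1.85
tool_pos: [0.5294, 0.0309, 0.3993]
eef_rot: [0.987, -0.16, -0.0, -0.001]
contact_force: [0.9, -1.0, -0.9]
opening: 0.453
```

```bash
python3 -c "
from snap import *
show(); snap('wrist','w0'); print(load('w0')['T'].round(3),load('w0')['K'])"
```

```text
t 1.85 tcp st [ -8.   19.9 399.3] w [0.5294 0.0309 0.3993] tz [-0.     0.003 -1.   ] yawy -1.892 F [ 0.9  -1.02 -0.93] op 0.453 q [-0.    0.42 -0.22  1.65  0.1   1.09 -2.14]
[[-0.319  0.9    0.296  0.606]
 [-0.948 -0.303 -0.099  0.003]
 [ 0.    -0.312  0.95   0.521]
 [ 0.     0.     0.     1.   ]] [357.55088795 357.55088795 319.57851504 236.35993997]
```

View pics/w0.png

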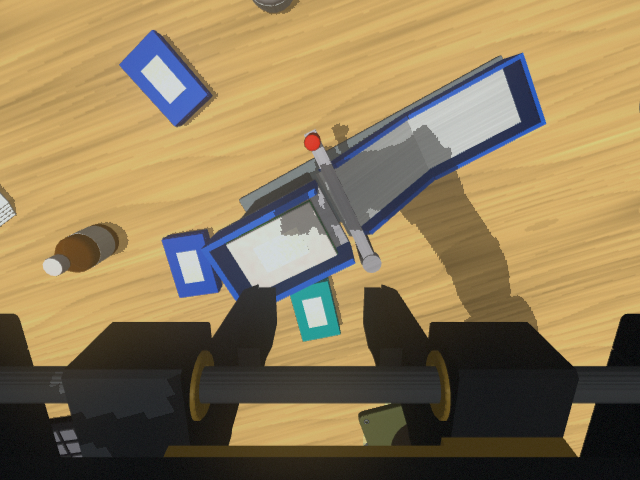

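The wrist view shows the peg top at about (312,142), the pin at (371,263), the ledge walls from (205,248) to (313,192) and (355,262), and the tray corner at (523,55). I'll zoom in.

```bash
python3 - <<'E'
import cv2
a=cv2.imread('pics/w0.png')[125:305,195:395]; cv2.imwrite('pics/w0c.png',cv2.resize(a,None,fx=4,fy=4,interpolation=cv2.INTER_CUBIC)[:600] if 0 else cv2.resize(a,None,fx=3.3,fy=3.3,interpolation=cv2.INTER_CUBIC))
E
```

```text
(no output)
```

View pics/w0c.png

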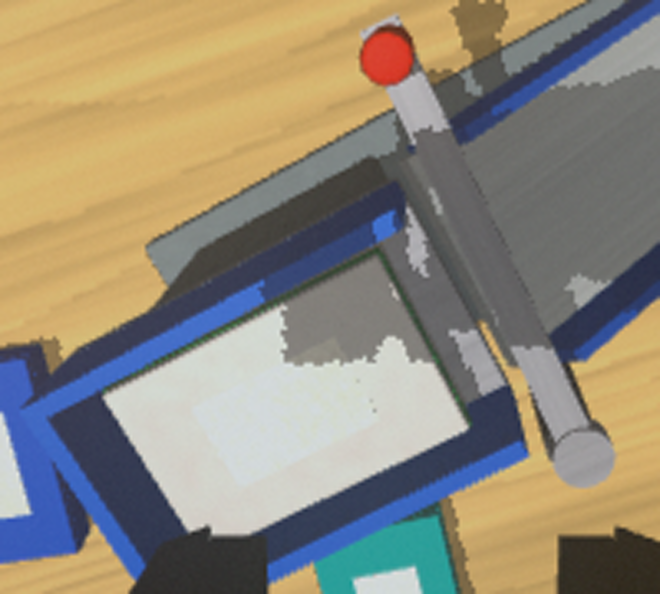

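```bash
python3 - <<'E'
from snap import *
D=load('w0')
T=lambda u,v:(195+(u+.5)/3.3-.5,125+(v+.5)/3.3-.5)
pts=[]
for nm,u,v,z,s_ in [('peg',387,56,.214,None),('pin',583,457,.170,(12,-62)),('WBL',25,410,.2,(-124,41.5)),('WFR',527,455,.2,(0,-41.5)),('WFL',392,207,.2,(0,41.5))]:
    w=plane(D,*T(u,v),z); print(nm,w.round(4),world(D,*T(u,v)).round(4),tost(w).round(1)); 
    if s_: pts.append((w[:2],s_))
W=np.array([p[0] for p in pts]);s=np.array([p[1] for p in pts])/1000
wc=W.mean(0);sc=s.mean(0);H=(s-sc).T@(W-wc);th=np.arctan2(H[0,1]-H[1,0],H[0,0]+H[1,1])
R=np.array([[np.cos(th),-np.sin(th)],[np.sin(th),np.cos(th)]]);o=wc-R@sc
print('yaw',th,'o',o.round(4),'res mm',((W-(s@R.T+o))*1000).round(1).tolist())
w=plane(D,*T(387,56),.214)[:2];p=R.T@(w-o)*1000; print('peg st',p,'ang',np.arctan2(p[0]-12,p[1]+62),np.hypot(p[0]-12,p[1]+62))
for z in(.18,.185,.19,.195,.2):
    a,b,c=[plane(D,*T(*q),z)[:2] for q in((468,425),(380,252),(103,395))]
    P=[(R.T@(q-o)*1000).round(1) for q in(a,b,c)]
    print(z,np.linalg.norm(a-b),np.linalg.norm(c-b),P)
for q in((250,440),(200,400),(420,420)):print(world(D,*T(*q)).round(4))
E
```

```text
peg [0.5908 0.0145 0.214 ] [0.5909 0.0144 0.2162] [ 17.8  78.  214. ]
pin [ 0.4508 -0.0029  0.17  ] [ 0.4527 -0.0028  0.1743] [ 13.3 -63.  170. ]
WBL [0.5298 0.1467 0.2   ] [0.5297 0.1467 0.1999] [-122.2   38.2  200. ]
WFR [0.4699 0.013  0.2   ] [0.4696 0.013  0.1992] [  0.5 -41.7 200. ]
WFL [0.5518 0.0268 0.2   ] [0.5508 0.0272 0.194 ] [ -0.4  41.4 200. ]
yaw -1.4009776727510157 o [0.5104 0.0192] res mm [[-0.5, 0.3], [-0.6, -1.7], [0.4, 0.9], [0.6, 0.6]]
peg st [18.17428041 78.53702846] ang 0.043905244346564856 140.67259188450356
0.18 0.060685204606367095 0.09620499889637045 [array([-14.4, -31.6]), array([-12. ,  29.1]), array([-108.2,   30.2])]
0.185 0.05979511936618309 0.09479393585217348 [array([-13.7, -29.8]), array([-11.4,  30. ]), array([-106.2,   31.1])]
0.19 0.05890503412599897 0.09338287280797644 [array([-13., -28.]), array([-10.7,  30.9]), array([-104.1,   32. ])]
0.195 0.05801494888581502 0.09197180976377947 [array([-12.3, -26.2]), array([-10.1,  31.8]), array([-102.1,   32.9])]
0.2 0.05712486364563102 0.09056074671958245 [array([-11.7, -24.4]), array([-9.5, 32.7]), array([-100. ,   33.8])]
[0.4938 0.0935 0.1804]
[0.511  0.1032 0.1806]
[0.4835 0.0414 0.1811]
```

```bash
sed -i 's/^YAW=.*/YAW=-1.403; O=np.array([0.5105,0.0192])/' snap.py; python3 -c "
from snap import *
show(); go([0.5908,0.0150,0.203],-1.892)"
```

```text
t 1.9 tcp st [ -5.4  19.4 399.3] w [0.5287 0.0278 0.3993] tz [-0.001  0.    -1.   ] yawy -1.896 F [-0.41 -0.21  0.07] op 0.455 q [ 0.    0.42 -0.22  1.65  0.1   1.09 -2.14]
d [ 1.053 -0.13   3.27 ] a [ 0.002  0.013 -0.036]
```

The camera pose was read after the picture while the arm was still settling, which is about a 3 mm mismatch. I'll fix the helper and look again from closer in.

```bash
python3 - <<'E'
s=open('snap.py').read()
s=s.replace("p,d=eyes.snapshot(n); m=eyes.camera_model(n)","m=eyes.camera_model(n); p,d=eyes.snapshot(n)")
open('snap.py','w').write(s)
E
python3 -c "
from snap import *
show(); snap('wrist','w1');show()
a=cv2.imread('pics/w1.png')[125:305,195:395]; cv2.imwrite('pics/w1c.png',cv2.resize(a,None,fx=3.3,fy=3.3,interpolation=cv2.INTER_CUBIC))"
```

```text
t 1.9 tcp st [ -5.4  19.4 399.3] w [0.5287 0.0278 0.3993] tz [-0.001  0.    -1.   ] yawy -1.896 F [-0.41 -0.21  0.07] op 0.455 q [ 0.    0.42 -0.22  1.65  0.1   1.09 -2.14]
t 1.95 tcp st [ -3.6  18.7 399.4] w [0.5283 0.0259 0.3994] tz [-0.001 -0.001 -1.   ] yawy -1.899 F [ 0.01 -0.74 -0.05] op 0.453 q [ 0.    0.41 -0.22  1.65  0.1   1.09 -2.14]
```

View pics/w1c.png

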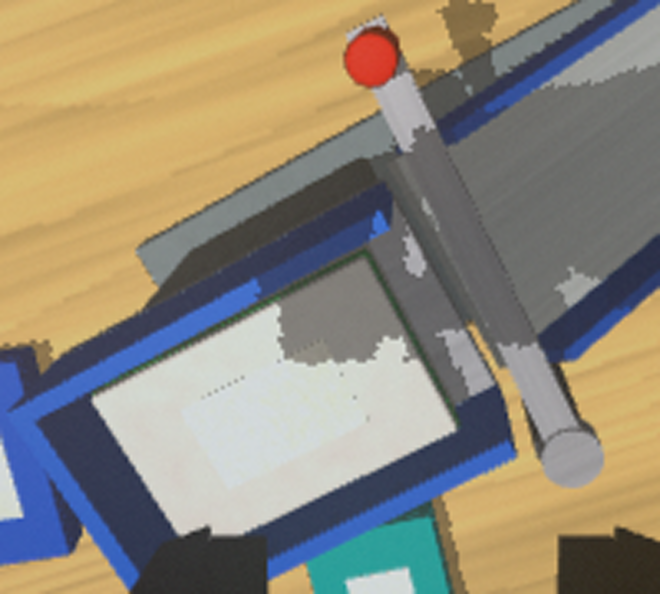

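```bash
python3 - <<'E'
from snap import *
D=load('w1')
T=lambda u,v:(195+(u+.5)/3.3-.5,125+(v+.5)/3.3-.5)
pts=[]
for nm,u,v,z,s_ in [('peg',371,57,.214,None),('pin',573,457,.170,(12,-62)),('WBL',12,412,.2,(-124,41.5)),('WFR',516,456,.2,(0,-41.5)),('WFL',382,207,.2,(0,41.5))]:
    w=plane(D,*T(u,v),z); print(nm,w.round(4),tost(w).round(1)); 
    if s_: pts.append((w[:2],s_))
W=np.array([p[0] for p in pts]);s=np.array([p[1] for p in pts])/1000
wc=W.mean(0);sc=s.mean(0);H=(s-sc).T@(W-wc);th=np.arctan2(H[0,1]-H[1,0],H[0,0]+H[1,1])
R=np.array([[np.cos(th),-np.sin(th)],[np.sin(th),np.cos(th)]]);o=wc-R@sc
print('yaw',th,'o',o.round(4),'res mm',((W-(s@R.T+o))*1000).round(1).tolist())
w=plane(D,*T(371,57),.214)[:2];p=R.T@(w-o)*1000; print('peg st',p,'ang',np.arctan2(p[0]-12,p[1]+62),np.hypot(p[0]-12,p[1]+62))
show()
E
```

```text
peg [0.5919 0.0184 0.214 ] [ 14.4  80.1 214. ]
pin [4.518e-01 2.000e-04 1.700e-01] [  9. -61. 170.]
WBL [0.5304 0.1505 0.2   ] [-126.1   41.5  200. ]
WFR [0.4706 0.0162 0.2   ] [ -3.7 -39.8 200. ]
WFL [0.5527 0.0294 0.2   ] [ -3.   43.3 200. ]
yaw -1.3998428972033983 o [0.5112 0.0223] res mm [[-0.3, 0.2], [-0.6, -1.1], [0.3, 0.9], [0.6, -0.0]]
peg st [17.57477987 78.84750118] ang 0.039559604613344165 140.9577836082562
t 1.95 tcp st [ -3.6  18.7 399.4] w [0.5283 0.0259 0.3994] tz [-0.001 -0.001 -1.   ] yawy -1.899 F [ 0.01 -0.74 -0.05] op 0.453 q [ 0.    0.41 -0.22  1.65  0.1   1.09 -2.14]
```

>>> {"method": "servo_tool", "body": {
  "deltas": [
    {"dx":0.4,"dy":-0.05,"dz":0.4,"ax":0,"ay":0,"az":0,"hand":40},
    {"dx":0.8,"dy":-0.1,"dz":0.9,"ax":0,"ay":0,"az":0,"hand":40},
    {"dx":1.05,"dy":-0.15,"dz":1.3,"ax":0,"ay":0,"az":0,"hand":40},
    {"dx":1.05,"dy":-0.15,"dz":1.3,"ax":0,"ay":0,"az":0,"hand":40},
    {"dx":1.05,"dy":-0.15,"dz":1.3,"ax":0,"ay":0,"az":0,"hand":40},
    {"dx":1.05,"dy":-0.15,"dz":1.3,"ax":0,"ay":0,"az":0,"hand":40}
  ]
}}

```text
clock: 2.7
tool_pos: [0.5912, 0.0142, 0.3234]
eef_rot: [0.987, -0.164, 0.001, -0.0]
contact_force: [-0.3, 0.1, -0.7]
opening: 0.453
```

```bash
python3 -c "
from snap import *
show(); snap('wrist','w2');show()"
```

```text
t 2.7 tcp st [ 18.5  78.7 323.4] w [0.5912 0.0142 0.3234] tz [ 0.002 -0.    -1.   ] yawy -1.9 F [-0.33  0.15 -0.69] op 0.453 q [ 0.01  0.58 -0.2   1.6   0.13  0.98 -2.13]
t 2.75 tcp st [ 18.3  78.8 323.3] w [0.5912 0.0143 0.3233] tz [ 0.002 -0.    -1.   ] yawy -1.9 F [-0.06  0.35  0.06] op 0.455 q [ 0.01  0.58 -0.2   1.6   0.13  0.98 -2.13]
```

View pics/w2.png

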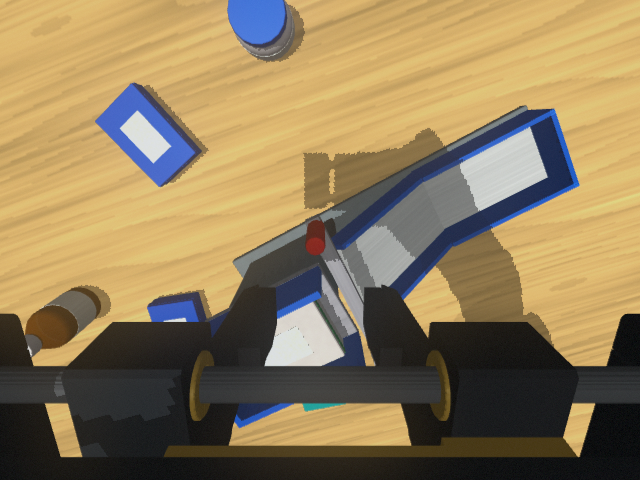

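```bash
sed -i 's/^YAW=.*/YAW=-1.401; O=np.array([0.5115,0.0215])/' snap.py; python3 - <<'E'
from snap import *
D=load('w2')
for u,v in((315,244),(316,240),(316,250)): print(plane(D,u,v,.214).round(4),world(D,u,v).round(4))
a=cv2.imread('pics/w2.png')[205:275,280:360]; cv2.imwrite('pics/w2c.png',cv2.resize(a,None,fx=6,fy=6,interpolation=cv2.INTER_CUBIC))
E
```

```text
[0.5926 0.0181 0.214 ] [0.5931 0.0179 0.2155]
[0.5951 0.0165 0.214 ] [0.5954 0.0164 0.2149]
[0.5882 0.0189 0.214 ] [0.5886 0.0187 0.2152]
```

View pics/w2c.png

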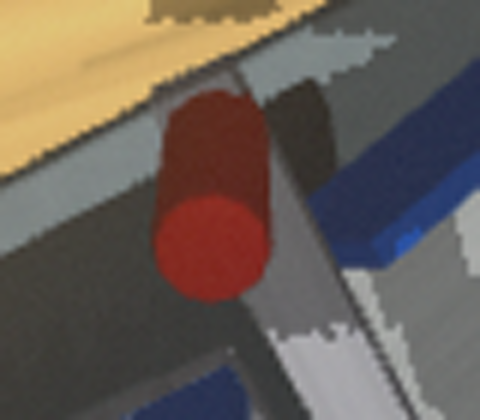

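```bash
python3 -c "
from snap import *
print(plane(load('w2'),315.2,246.2,.214)); show(); go([0.5912,0.0185,0.203],-1.9)"
```

```text
[0.59100515 0.01849292 0.214     ]
t 2.75 tcp st [ 20.5  77.4 323.3] w [0.5912 0.0143 0.3233] tz [ 0.002 -0.    -1.   ] yawy -1.9 F [-0.06  0.35  0.06] op 0.455 q [ 0.01  0.58 -0.2   1.6   0.13  0.98 -2.13]
d [-0.027 -0.064  2.005] a [-0.006 -0.018  0.005]
```

>>> {"method": "servo_tool", "body": {
  "deltas": [
    {"dx":-0.02,"dy":-0.06,"dz":0.4,"ax":0,"ay":0,"az":0,"hand":40},
    {"dx":-0.02,"dy":-0.06,"dz":0.9,"ax":0,"ay":0,"az":0,"hand":40},
    {"dx":-0.02,"dy":-0.06,"dz":1.4,"ax":0,"ay":0,"az":0,"hand":40},
    {"dx":-0.02,"dy":-0.06,"dz":1.8,"ax":0,"ay":0,"az":0,"hand":40},
    {"dx":-0.02,"dy":-0.06,"dz":2.0,"ax":0,"ay":0,"az":0,"hand":40},
    {"dx":-0.02,"dy":-0.06,"dz":2.0,"ax":0,"ay":0,"az":0,"hand":40}
  ]
}}

```text
clock: 3.5
tool_pos: [0.5912, 0.0182, 0.202]
eef_rot: [0.987, -0.164, -0.0, 0.0]
contact_force: [0.3, -0.4, -0.3]
opening: 0.457
```

```bash
python3 -c "
from snap import *
show(); snap('wrist','w3');show()"
```

```text
t 3.5 tcp st [ 16.7  78.  202. ] w [0.5912 0.0182 0.202 ] tz [-0. -0. -1.] yawy -1.899 F [ 0.27 -0.42 -0.27] op 0.457 q [-0.01  0.72 -0.17  1.73  0.18  0.7  -2.17]
t 3.55 tcp st [ 16.7  78.5 202.6] w [0.5917 0.0183 0.2026] tz [ 0.001  0.    -1.   ] yawy -1.899 F [0.59 0.29 0.25] op 0.452 q [-0.01  0.72 -0.17  1.73  0.18  0.7  -2.17]
```

View pics/w3.png

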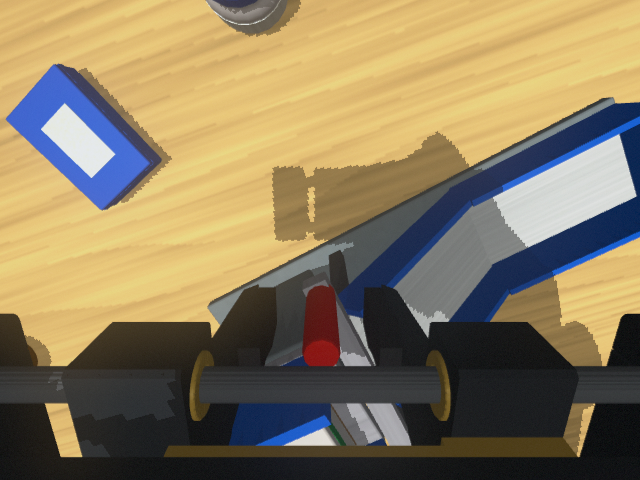

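The peg at (320,330) sits between the fingers. I'll close on it.

>>> {"method": "servo_tool", "body": {
  "deltas": [
    {"dx":0,"dy":0,"dz":0,"ax":0,"ay":0,"az":0,"hand":8},
    {"dx":0,"dy":0,"dz":0,"ax":0,"ay":0,"az":0,"hand":8},
    {"dx":0,"dy":0,"dz":0,"ax":0,"ay":0,"az":0,"hand":8},
    {"dx":0,"dy":0,"dz":0,"ax":0,"ay":0,"az":0,"hand":8},
    {"dx":0,"dy":0,"dz":0,"ax":0,"ay":0,"az":0,"hand":8}
  ],
  "newtons": 10
}}

```text
clock: 4.18
tool_pos: [0.5915, 0.018, 0.2023]
eef_rot: [0.987, -0.164, 0.0, 0.0]
contact_force: [-1.4, -0.7, 4.8]
opening: 0.155
```

```bash
python3 -c "
from snap import *
show()
p0=r.get_state()['tool_pos']; A0=0.035
c=tost(p0)[:2]-140*np.array([np.sin(A0),np.cos(A0)]); print('pin est',c)
for A in (.2,.4,.6,.8,1.0,1.2,1.4,1.55,1.65,1.7):
    t=st(12+140*np.sin(A),-62+140*np.cos(A),0)+p0*0+[0,0,p0[2]]
    b=st(12+140*np.sin(A0),-62+140*np.cos(A0),0)+[0,0,p0[2]]
    print(A,end=' ');go(p0+t-b)
"
```

```text
t 4.175 tcp st [ 16.9  78.2 202.3] w [0.5915 0.018  0.2023] tz [ 0.001 -0.    -1.   ] yawy -1.9 F [-1.37 -0.65  4.79] op 0.155 q [-0.01  0.72 -0.17  1.73  0.18  0.7  -2.17]
pin est [ 12.01693184 -61.69688194]
0.2 d [0.143 0.357 0.   ] a None
0.4 d [0.235 0.814 0.   ] a None
0.6 d [0.234 1.28  0.   ] a None
0.8 d [0.141 1.736 0.   ] a None
1.0 d [-0.041  2.165  0.   ] a None
1.2 d [-0.305  2.549 -0.   ] a None
1.4 d [-0.639  2.873 -0.   ] a None
1.55 d [-0.929  3.069 -0.   ] a None
1.65 d [-1.137  3.175 -0.   ] a None
1.7 d [-1.245e+00  3.219e+00 -1.000e-03] a None
```

>>> {"method": "servo_tool", "body": {
  "deltas": [
    {"dx":0.08,"dy":0.17,"dz":0,"ax":0,"ay":0,"az":0,"hand":8},
    {"dx":0.14,"dy":0.36,"dz":0,"ax":0,"ay":0,"az":0,"hand":8},
    {"dx":0.2,"dy":0.58,"dz":0,"ax":0,"ay":0,"az":0,"hand":8},
    {"dx":0.235,"dy":0.81,"dz":0,"ax":0,"ay":0,"az":0,"hand":8},
    {"dx":0.24,"dy":1.05,"dz":0,"ax":0,"ay":0,"az":0,"hand":8},
    {"dx":0.235,"dy":1.28,"dz":0,"ax":0,"ay":0,"az":0,"hand":8},
    {"dx":0.2,"dy":1.51,"dz":0,"ax":0,"ay":0,"az":0,"hand":8},
    {"dx":0.14,"dy":1.735,"dz":0,"ax":0,"ay":0,"az":0,"hand":8},
    {"dx":0.06,"dy":1.955,"dz":0,"ax":0,"ay":0,"az":0,"hand":8},
    {"dx":-0.04,"dy":2.165,"dz":0,"ax":0,"ay":0,"az":0,"hand":8}
  ]
}}

```text
clock: 5.42
tool_pos: [0.5459, -0.1045, 0.2017]
eef_rot: [0.987, -0.164, -0.001, 0.0]
contact_force: [2.9, 1.2, 1.9]
opening: 0.158
```

```bash
python3 -c "
from snap import *
show(); p=tost(r.get_state()['tool_pos']);print('A',np.arctan2(p[0]-12,p[1]+62),np.hypot(p[0]-12,p[1]+62))
"
```

```text
t 5.425 tcp st [130.1  12.6 201.7] w [ 0.5459 -0.1045  0.2017] tz [-0.001  0.    -1.   ] yawy -1.899 F [2.89 1.19 1.92] op 0.158 q [ 0.22  0.69 -0.19  1.84  0.21  0.64 -1.99]
A 1.0071337189181735 139.65548935086406
```

>>> {"method": "servo_tool", "body": {
  "deltas": [
    {"dx":-0.125,"dy":0.2,"dz":0,"ax":0,"ay":0,"az":0,"hand":8},
    {"dx":-0.265,"dy":0.385,"dz":0,"ax":0,"ay":0,"az":0,"hand":8},
    {"dx":-0.42,"dy":0.555,"dz":0,"ax":0,"ay":0,"az":0,"hand":8},
    {"dx":-0.6,"dy":0.71,"dz":0,"ax":0,"ay":0,"az":0,"hand":8},
    {"dx":-0.79,"dy":0.84,"dz":0,"ax":0,"ay":0,"az":0,"hand":8},
    {"dx":-0.89,"dy":0.9,"dz":0,"ax":0,"ay":0,"az":0,"hand":8},
    {"dx":-1.0,"dy":0.96,"dz":0,"ax":0,"ay":0,"az":0,"hand":8},
    {"dx":-1.1,"dy":1.01,"dz":0,"ax":0,"ay":0,"az":0,"hand":8},
    {"dx":-1.16,"dy":1.035,"dz":0,"ax":0,"ay":0,"az":0,"hand":8},
    {"dx":-1.16,"dy":1.035,"dz":0,"ax":0,"ay":0,"az":0,"hand":8}
  ]
}}

```text
clock: 6.68
tool_pos: [0.4603, -0.1402, 0.2018]
eef_rot: [0.987, -0.164, -0.001, 0.0]
contact_force: [1.0, 2.0, -3.0]
opening: 0.15
```

```bash
python3 -c "
from snap import *
show(); p=tost(r.get_state()['tool_pos']);print('A',np.arctan2(p[0]-12,p[1]+62),np.hypot(p[0]-12,p[1]+62))
"
```

```text
t 6.675 tcp st [150.7 -77.8 201.8] w [ 0.4603 -0.1402  0.2018] tz [-0.002  0.    -1.   ] yawy -1.899 F [ 1.    1.97 -2.97] op 0.15 q [ 0.32  0.61 -0.19  2.05  0.23  0.5  -1.94]
A 1.6839239171103282 139.62092451133037
```

>>> {"method": "servo_tool", "body": {
  "deltas": [
    {"dx":0,"dy":0,"dz":0,"ax":0,"ay":0,"az":0,"hand":40},
    {"dx":0,"dy":0,"dz":0,"ax":0,"ay":0,"az":0,"hand":40},
    {"dx":0,"dy":0,"dz":0,"ax":0,"ay":0,"az":0,"hand":40},
    {"dx":0,"dy":0,"dz":-0.4,"ax":0,"ay":0,"az":0,"hand":40},
    {"dx":0,"dy":0,"dz":-1.0,"ax":0,"ay":0,"az":0,"hand":40},
    {"dx":0,"dy":0,"dz":-1.7,"ax":0,"ay":0,"az":0,"hand":40}
  ]
}}

```text
clock: 7.42
tool_pos: [0.4606, -0.1404, 0.3047]
eef_rot: [0.987, -0.164, -0.001, 0.0]
contact_force: [0.4, 0.0, -0.7]
opening: 0.457
```

```bash
python3 -c "
from snap import *
show(); go(st(-84,-1,300),0.17)
"
```

```text
t 7.425 tcp st [150.9 -77.5 304.7] w [ 0.4606 -0.1404  0.3047] tz [-0.002  0.    -1.   ] yawy -1.899 F [ 0.37  0.02 -0.74] op 0.457 q [ 0.37  0.45 -0.26  1.93  0.16  0.78 -1.87]
d [-0.752 -4.049  0.078] a [-1.3000e-02  1.3000e-02 -1.9762e+01]
```

>>> {"method": "servo_tool", "body": {
  "deltas": [
    {"dx":-0.05,"dy":-0.3,"dz":0,"ax":0,"ay":0,"az":-1.7,"hand":0},
    {"dx":-0.15,"dy":-0.8,"dz":0,"ax":0,"ay":0,"az":-3.4,"hand":0},
    {"dx":-0.25,"dy":-1.3,"dz":0,"ax":0,"ay":0,"az":-5.1,"hand":0},
    {"dx":-0.35,"dy":-1.8,"dz":0,"ax":0,"ay":0,"az":-6.8,"hand":0},
    {"dx":-0.4,"dy":-2.3,"dz":0,"ax":0,"ay":0,"az":-8.5,"hand":0},
    {"dx":-0.5,"dy":-2.8,"dz":0,"ax":0,"ay":0,"az":-10.2,"hand":0},
    {"dx":-0.6,"dy":-3.3,"dz":0,"ax":0,"ay":0,"az":-11.9,"hand":0},
    {"dx":-0.7,"dy":-3.7,"dz":0,"ax":0,"ay":0,"az":-13.6,"hand":0},
    {"dx":-0.75,"dy":-4.0,"dz":0,"ax":0,"ay":0,"az":-15.3,"hand":0},
    {"dx":-0.75,"dy":-4.05,"dz":0.08,"ax":0,"ay":0,"az":-17,"hand":0}
  ]
}}

```text
clock: 8.68
tool_pos: [0.4972, 0.1058, 0.2995]
eef_rot: [0.745, 0.667, 0.001, 0.0]
contact_force: [-0.4, -0.2, 0.5]
opening: 0.005
```

```bash
python3 -c "
from snap import *
show(); go(st(-84,-1,300),0.17); snap('top','t1')
a=cv2.imread('pics/t1.png')[195:305,220:420]; cv2.imwrite('pics/t1c.png',cv2.resize(a,None,fx=4,fy=4,interpolation=cv2.INTER_CUBIC))
"
```

```text
t 8.675 tcp st [-8.550e+01  2.000e-01  2.995e+02] w [0.4972 0.1058 0.2995] tz [ 0.001  0.001 -1.   ] yawy -0.111 F [-0.39 -0.25  0.46] op 0.005 q [ 0.17  0.57 -0.76  1.85  0.49  0.91 -0.93]
d [-0.029 -0.012 -0.009] a [ 0.011 -0.006 -2.685]
```

View pics/t1c.png

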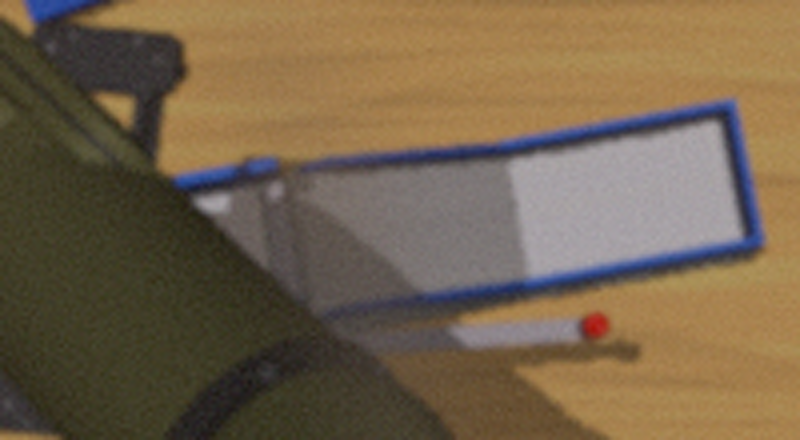

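The bar stands open with the peg at (595,325), alongside the chute and clear of it. Next I'll finish the turn and lower the hand to just above the walls.

>>> {"method": "servo_tool", "body": {
  "deltas": [
    {"dx":0,"dy":0,"dz":0.3,"ax":0,"ay":0,"az":-1.5,"hand":0},
    {"dx":0,"dy":0,"dz":0.8,"ax":0,"ay":0,"az":-2.7,"hand":0},
    {"dx":0,"dy":0,"dz":1.1,"ax":0,"ay":0,"az":-2.7,"hand":0},
    {"dx":0,"dy":0,"dz":1.1,"ax":0,"ay":0,"az":-2.7,"hand":0},
    {"dx":0,"dy":0,"dz":1.1,"ax":0,"ay":0,"az":-2.7,"hand":0}
  ]
}}

```text
clock: 9.35
tool_pos: [0.4974, 0.1043, 0.2338]
eef_rot: [0.647, 0.762, 0.0, 0.0]
contact_force: [0.2, 0.2, 0.1]
opening: 0.007
```

```bash
python3 -c "
from snap import *
show(); go(st(-84,-1,228),0.17); snap('wrist','w5');show();
"
```

```text
t 9.35 tcp st [-8.390e+01  1.000e-01  2.338e+02] w [0.4974 0.1043 0.2338] tz [ 0.001  0.    -1.   ] yawy 0.162 F [0.23 0.19 0.15] op 0.007 q [ 0.17  0.67 -0.76  1.93  0.65  0.8  -0.8 ]
d [ 0.001 -0.019  0.097] a [ 0.01   0.002 -0.074]
t 9.4 tcp st [-84.    0.3 234. ] w [0.4976 0.1044 0.234 ] tz [ 0.002  0.    -1.   ] yawy 0.163 F [ 0.06 -0.45 -0.93] op 0.004 q [ 0.17  0.67 -0.76  1.93  0.65  0.8  -0.8 ]
```

View pics/w5.png

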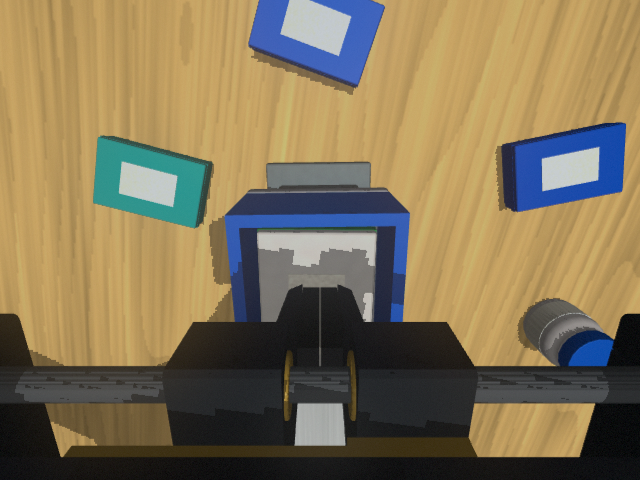

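>>> {"method": "servo_tool", "body": {
  "deltas": [
    {"dx":0,"dy":0,"dz":0.07,"ax":0,"ay":0,"az":-0.07,"hand":0},
    {"dx":0,"dy":0,"dz":0.13,"ax":0,"ay":0,"az":-0.07,"hand":0},
    {"dx":0,"dy":0,"dz":0.13,"ax":0,"ay":0,"az":-0.07,"hand":0},
    {"dx":0,"dy":0,"dz":0.13,"ax":0,"ay":0,"az":-0.07,"hand":0}
  ]
}}

```text
clock: 9.9
tool_pos: [0.4971, 0.1043, 0.2253]
eef_rot: [0.644, 0.765, 0.0, 0.0]
contact_force: [0.7, 0.2, 0.1]
opening: 0.004
```

>>> {"method": "servo_tool", "body": {
  "deltas": [
    {"dx":0,"dy":0,"dz":0.015,"ax":0,"ay":0,"az":0,"hand":0},
    {"dx":0,"dy":0,"dz":0.015,"ax":0,"ay":0,"az":0,"hand":0}
  ]
}}

```text
clock: 10.15
tool_pos: [0.497, 0.1042, 0.2244]
eef_rot: [0.644, 0.765, -0.0, 0.0]
contact_force: [0.4, 0.8, -0.1]
opening: 0.003
```

>>> {"method": "servo_tool", "body": {
  "deltas": [
    {"dx":0,"dy":0,"dz":0.015,"ax":0,"ay":0,"az":0,"hand":0},
    {"dx":0,"dy":0,"dz":0.015,"ax":0,"ay":0,"az":0,"hand":0}
  ]
}}

```text
clock: 10.4
tool_pos: [0.497, 0.1042, 0.2234]
eef_rot: [0.644, 0.765, -0.0, -0.0]
contact_force: [0.7, -0.1, -0.2]
opening: 0.003
```

>>> {"method": "servo_tool", "body": {
  "deltas": [
    {"dx":0,"dy":0,"dz":0.015,"ax":0,"ay":0,"az":0,"hand":0},
    {"dx":0,"dy":0,"dz":0.015,"ax":0,"ay":0,"az":0,"hand":0}
  ]
}}

```text
clock: 10.65
tool_pos: [0.497, 0.1042, 0.2225]
eef_rot: [0.644, 0.765, -0.0, -0.0]
contact_force: [-0.2, -0.1, 0.6]
opening: 0.006
```

>>> {"method": "servo_tool", "body": {
  "deltas": [
    {"dx":0,"dy":0,"dz":0.015,"ax":0,"ay":0,"az":0,"hand":0},
    {"dx":0,"dy":0,"dz":0.015,"ax":0,"ay":0,"az":0,"hand":0}
  ]
}}

```text
clock: 10.9
tool_pos: [0.497, 0.1042, 0.2216]
eef_rot: [0.644, 0.765, -0.0, -0.0]
contact_force: [0.6, 0.2, -0.5]
opening: 0.01
```

>>> {"method": "servo_tool", "body": {
  "deltas": [
    {"dx":0,"dy":0,"dz":0.015,"ax":0,"ay":0,"az":0,"hand":0},
    {"dx":0,"dy":0,"dz":0.015,"ax":0,"ay":0,"az":0,"hand":0}
  ]
}}

```text
clock: 11.15
tool_pos: [0.497, 0.1042, 0.2208]
eef_rot: [0.644, 0.765, -0.0, 0.0]
contact_force: [-0.1, 0.1, 0.2]
opening: 0.005
```

>>> {"method": "servo_tool", "body": {
  "deltas": [
    {"dx":0,"dy":0,"dz":0.015,"ax":0,"ay":0,"az":0,"hand":0},
    {"dx":0,"dy":0,"dz":0.015,"ax":0,"ay":0,"az":0,"hand":0}
  ]
}}

```text
clock: 11.4
tool_pos: [0.497, 0.1042, 0.2198]
eef_rot: [0.644, 0.765, -0.0, 0.0]
contact_force: [0.5, 0.6, 0.6]
opening: 0.006
```

>>> {"method": "servo_tool", "body": {
  "deltas": [
    {"dx":0,"dy":0,"dz":0.015,"ax":0,"ay":0,"az":0,"hand":0},
    {"dx":0,"dy":0,"dz":0.015,"ax":0,"ay":0,"az":0,"hand":0}
  ]
}}

```text
clock: 11.65
tool_pos: [0.497, 0.1042, 0.219]
eef_rot: [0.644, 0.765, -0.0, 0.0]
contact_force: [0.2, -1.1, -0.0]
opening: 0.008
```

>>> {"method": "servo_tool", "body": {
  "deltas": [
    {"dx":0,"dy":0,"dz":0.015,"ax":0,"ay":0,"az":0,"hand":0},
    {"dx":0,"dy":0,"dz":0.015,"ax":0,"ay":0,"az":0,"hand":0}
  ]
}}

```text
clock: 11.9
tool_pos: [0.497, 0.1042, 0.218]
eef_rot: [0.644, 0.765, -0.0, 0.0]
contact_force: [0.1, -0.4, -0.2]
opening: 0.009
```

>>> {"method": "servo_tool", "body": {
  "deltas": [
    {"dx":0,"dy":0,"dz":0.015,"ax":0,"ay":0,"az":0,"hand":0},
    {"dx":0,"dy":0,"dz":0.015,"ax":0,"ay":0,"az":0,"hand":0}
  ]
}}

```text
clock: 12.15
tool_pos: [0.497, 0.1042, 0.2171]
eef_rot: [0.644, 0.765, -0.0, 0.0]
contact_force: [-0.0, -0.3, 0.3]
opening: 0.007
```

>>> {"method": "servo_tool", "body": {
  "deltas": [
    {"dx":0,"dy":0,"dz":0.015,"ax":0,"ay":0,"az":0,"hand":0},
    {"dx":0,"dy":0,"dz":0.015,"ax":0,"ay":0,"az":0,"hand":0}
  ]
}}

```text
clock: 12.4
tool_pos: [0.497, 0.1042, 0.2162]
eef_rot: [0.644, 0.765, -0.0, 0.0]
contact_force: [-0.3, 0.1, 0.1]
opening: 0.003
```

>>> {"method": "servo_tool", "body": {
  "deltas": [
    {"dx":0,"dy":0,"dz":0.015,"ax":0,"ay":0,"az":0,"hand":0},
    {"dx":0,"dy":0,"dz":0.015,"ax":0,"ay":0,"az":0,"hand":0}
  ]
}}

```text
clock: 12.65
tool_pos: [0.497, 0.1042, 0.2153]
eef_rot: [0.644, 0.765, -0.0, 0.0]
contact_force: [0.3, 0.3, 0.3]
opening: 0.003
```

>>> {"method": "servo_tool", "body": {
  "deltas": [
    {"dx":0,"dy":0,"dz":0.015,"ax":0,"ay":0,"az":0,"hand":0},
    {"dx":0,"dy":0,"dz":0.015,"ax":0,"ay":0,"az":0,"hand":0}
  ]
}}

```text
clock: 12.9
tool_pos: [0.497, 0.1042, 0.2145]
eef_rot: [0.644, 0.765, -0.0, 0.0]
contact_force: [-1.2, 0.5, 0.4]
opening: 0.004
```

>>> {"method": "servo_tool", "body": {
  "deltas": [
    {"dx":0,"dy":0,"dz":0.015,"ax":0,"ay":0,"az":0,"hand":0},
    {"dx":0,"dy":0,"dz":0.015,"ax":0,"ay":0,"az":0,"hand":0}
  ]
}}

```text
clock: 13.15
tool_pos: [0.497, 0.1042, 0.2135]
eef_rot: [0.644, 0.765, -0.0, 0.0]
contact_force: [-0.1, 0.2, -0.5]
opening: 0.005
```

>>> {"method": "servo_tool", "body": {
  "deltas": [
    {"dx":0,"dy":0,"dz":0.015,"ax":0,"ay":0,"az":0,"hand":0},
    {"dx":0,"dy":0,"dz":0.015,"ax":0,"ay":0,"az":0,"hand":0}
  ]
}}

```text
clock: 13.4
tool_pos: [0.497, 0.1042, 0.2126]
eef_rot: [0.644, 0.765, -0.0, 0.0]
contact_force: [-0.3, -0.1, -0.5]
opening: 0.005
```

>>> {"method": "servo_tool", "body": {
  "deltas": [
    {"dx":0,"dy":0,"dz":0.015,"ax":0,"ay":0,"az":0,"hand":0},
    {"dx":0,"dy":0,"dz":0.015,"ax":0,"ay":0,"az":0,"hand":0}
  ]
}}

```text
clock: 13.65
tool_pos: [0.497, 0.1042, 0.2117]
eef_rot: [0.644, 0.765, -0.0, -0.0]
contact_force: [-0.5, -0.1, 1.1]
opening: 0.005
```

>>> {"method": "servo_tool", "body": {
  "deltas": [
    {"dx":0,"dy":0,"dz":0.012,"ax":0,"ay":0,"az":0,"hand":0},
    {"dx":0,"dy":0,"dz":0.012,"ax":0,"ay":0,"az":0,"hand":0}
  ]
}}

```text
clock: 13.9
tool_pos: [0.497, 0.1042, 0.211]
eef_rot: [0.644, 0.765, -0.0, 0.0]
contact_force: [0.1, 0.0, 1.3]
opening: 0.005
```

>>> {"method": "servo_tool", "body": {
  "deltas": [
    {"dx":0,"dy":0,"dz":0.01,"ax":0,"ay":0,"az":0,"hand":0},
    {"dx":0,"dy":0,"dz":0.01,"ax":0,"ay":0,"az":0,"hand":0}
  ]
}}

```text
clock: 14.15
tool_pos: [0.497, 0.1042, 0.2104]
eef_rot: [0.644, 0.765, -0.0, 0.0]
contact_force: [0.1, 0.4, 0.4]
opening: 0.005
```

>>> {"method": "servo_tool", "body": {
  "deltas": [
    {"dx":0,"dy":0,"dz":0.015,"ax":0,"ay":0,"az":0,"hand":0},
    {"dx":0,"dy":0,"dz":0.015,"ax":0,"ay":0,"az":0,"hand":0}
  ]
}}

```text
clock: 14.4
tool_pos: [0.497, 0.1042, 0.2095]
eef_rot: [0.644, 0.765, -0.0, -0.0]
contact_force: [-0.2, 0.2, -1.2]
opening: 0.005
```

>>> {"method": "servo_tool", "body": {
  "deltas": [
    {"dx":0,"dy":0,"dz":0.015,"ax":0,"ay":0,"az":0,"hand":0},
    {"dx":0,"dy":0,"dz":0.015,"ax":0,"ay":0,"az":0,"hand":0}
  ]
}}

```text
clock: 14.65
tool_pos: [0.497, 0.1042, 0.2086]
eef_rot: [0.644, 0.765, -0.0, 0.0]
contact_force: [0.1, -0.3, 0.8]
opening: 0.005
```

>>> {"method": "servo_tool", "body": {
  "deltas": [
    {"dx":0,"dy":0,"dz":0.013,"ax":0,"ay":0,"az":0,"hand":0},
    {"dx":0,"dy":0,"dz":0.013,"ax":0,"ay":0,"az":0,"hand":0}
  ]
}}

```text
clock: 14.9
tool_pos: [0.497, 0.1042, 0.2079]
eef_rot: [0.644, 0.765, -0.0, 0.0]
contact_force: [-0.3, -0.4, -1.1]
opening: 0.007
```

>>> {"method": "servo_tool", "body": {
  "deltas": [
    {"dx":0,"dy":0,"dz":0.013,"ax":0,"ay":0,"az":0,"hand":0},
    {"dx":0,"dy":0,"dz":0.013,"ax":0,"ay":0,"az":0,"hand":0}
  ]
}}

```text
clock: 15.15
tool_pos: [0.497, 0.1042, 0.2071]
eef_rot: [0.644, 0.765, -0.0, 0.0]
contact_force: [0.4, 0.2, 1.2]
opening: 0.004
```

>>> {"method": "servo_tool", "body": {
  "deltas": [
    {"dx":0,"dy":0,"dz":0.01,"ax":0,"ay":0,"az":0,"hand":0},
    {"dx":0,"dy":0,"dz":0.01,"ax":0,"ay":0,"az":0,"hand":0}
  ]
}}

```text
clock: 15.4
tool_pos: [0.497, 0.1042, 0.2065]
eef_rot: [0.644, 0.765, -0.0, 0.0]
contact_force: [0.0, -0.4, 0.4]
opening: 0.004
```

>>> {"method": "servo_tool", "body": {
  "deltas": [
    {"dx":0,"dy":0,"dz":0.01,"ax":0,"ay":0,"az":0,"hand":0},
    {"dx":0,"dy":0,"dz":0.01,"ax":0,"ay":0,"az":0,"hand":0}
  ]
}}

```text
clock: 15.65
tool_pos: [0.4971, 0.1042, 0.206]
eef_rot: [0.644, 0.765, 0.0, 0.0]
contact_force: [-0.2, -0.2, 0.4]
opening: 0.009
```

>>> {"method": "servo_tool", "body": {
  "deltas": [
    {"dx":0,"dy":0,"dz":0.01,"ax":0,"ay":0,"az":0,"hand":0},
    {"dx":0,"dy":0,"dz":0.01,"ax":0,"ay":0,"az":0,"hand":0}
  ]
}}

```text
clock: 15.9
tool_pos: [0.4971, 0.1043, 0.2055]
eef_rot: [0.644, 0.765, 0.0, 0.0]
contact_force: [0.2, -0.0, 3.5]
opening: 0.004
```

>>> {"method": "servo_tool", "body": {
  "deltas": [
    {"dx":0,"dy":0,"dz":0.005,"ax":0,"ay":0,"az":0,"hand":0},
    {"dx":0,"dy":0,"dz":0.005,"ax":0,"ay":0,"az":0,"hand":0}
  ]
}}

```text
clock: 16.15
tool_pos: [0.4971, 0.1043, 0.2053]
eef_rot: [0.644, 0.765, 0.0, 0.0]
contact_force: [-1.3, -1.4, 5.8]
opening: 0.004
```

>>> {"method": "servo_tool", "body": {
  "deltas": [
    {"dx":0,"dy":0,"dz":0.004,"ax":0,"ay":0,"az":0,"hand":0},
    {"dx":0,"dy":0,"dz":0.004,"ax":0,"ay":0,"az":0,"hand":0}
  ]
}}

```text
clock: 16.4
tool_pos: [0.4971, 0.1043, 0.2052]
eef_rot: [0.644, 0.765, 0.0, 0.0]
contact_force: [-0.7, -0.5, 6.9]
opening: 0.005
```

```bash
python3 -c "
from snap import *
show(); go(r.get_state()['tool_pos']+st(10,0,0)-st(0,0,0))"
```

```text
t 16.4 tcp st [-8.400e+01 -2.000e-01  2.052e+02] w [0.4971 0.1043 0.2052] tz [ 0. -0. -1.] yawy 0.171 F [-0.7  -0.47  6.93] op 0.005 q [ 0.14  0.71 -0.73  1.96  0.7   0.74 -0.84]
d [-0.167 -0.     0.   ] a None
```

>>> {"method": "servo_tool", "body": {
  "deltas": [
    {"dx":-0.04,"dy":0,"dz":0,"ax":0,"ay":0,"az":0,"hand":0},
    {"dx":-0.08,"dy":0,"dz":0,"ax":0,"ay":0,"az":0,"hand":0},
    {"dx":-0.13,"dy":0,"dz":0,"ax":0,"ay":0,"az":0,"hand":0},
    {"dx":-0.17,"dy":0,"dz":0,"ax":0,"ay":0,"az":0,"hand":0}
  ]
}}

```text
clock: 16.9
tool_pos: [0.4994, 0.0956, 0.2054]
eef_rot: [0.644, 0.765, 0.002, -0.0]
contact_force: [-0.3, 2.0, 5.5]
opening: 0.004
```

```bash
python3 -c "
from snap import *
show(); snap('wrist','w6')
a=cv2.imread('pics/w5.png'); b=cv2.imread('pics/w6.png'); cv2.imwrite('pics/w6c.png',cv2.resize(b[180:400,170:470],None,fx=2.5,fy=2.5))"
```

```text
t 16.9 tcp st [-75.1   0.6 205.4] w [0.4994 0.0956 0.2054] tz [ 0.002  0.003 -1.   ] yawy 0.172 F [-0.32  1.95  5.46] op 0.004 q [ 0.16  0.71 -0.73  1.96  0.7   0.74 -0.82]
```

View pics/w6c.png

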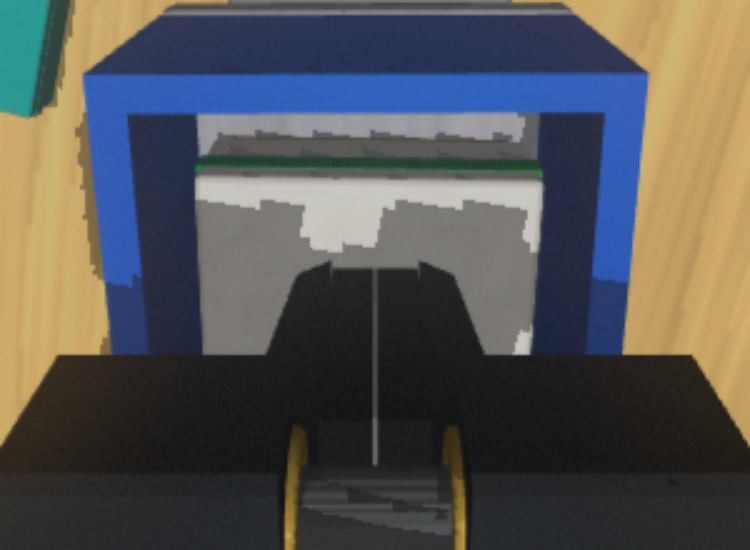

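The box moves with the fingers: the plate now shows behind it at row ~130 of the crop. Continuing.

>>> {"method": "servo_tool", "body": {
  "deltas": [
    {"dx":-0.08,"dy":0,"dz":0.003,"ax":0,"ay":0,"az":0,"hand":0},
    {"dx":-0.16,"dy":0,"dz":0.004,"ax":0,"ay":0,"az":0,"hand":0},
    {"dx":-0.24,"dy":0,"dz":0.004,"ax":0,"ay":0,"az":0,"hand":0},
    {"dx":-0.32,"dy":0,"dz":0.004,"ax":0,"ay":0,"az":0,"hand":0},
    {"dx":-0.4,"dy":0,"dz":0.004,"ax":0,"ay":0,"az":0,"hand":0},
    {"dx":-0.45,"dy":0,"dz":0.004,"ax":0,"ay":0,"az":0,"hand":0}
  ]
}}

```text
clock: 17.7
tool_pos: [0.5042, 0.069, 0.2053]
eef_rot: [0.644, 0.765, 0.002, 0.0]
contact_force: [-0.8, 2.2, 5.8]
opening: 0.004
```

```bash
python3 -c "
from snap import *
show(); snap('wrist','w7'); show()
b=cv2.imread('pics/w7.png'); cv2.imwrite('pics/w7c.png',cv2.resize(b[130:400,170:470],None,fx=2.2,fy=2.2))"
```

```text
t 17.7 tcp st [-48.    0.8 205.3] w [0.5042 0.069  0.2053] tz [ 0.002  0.003 -1.   ] yawy 0.172 F [-0.75  2.24  5.75] op 0.004 q [ 0.22  0.72 -0.73  1.96  0.71  0.74 -0.77]
t 17.75 tcp st [-47.6   0.8 205.2] w [0.5043 0.0685 0.2052] tz [ 0.002  0.002 -1.   ] yawy 0.171 F [0.52 1.14 5.9 ] op -0.002 q [ 0.22  0.72 -0.73  1.96  0.71  0.74 -0.77]
```

View pics/w7c.png

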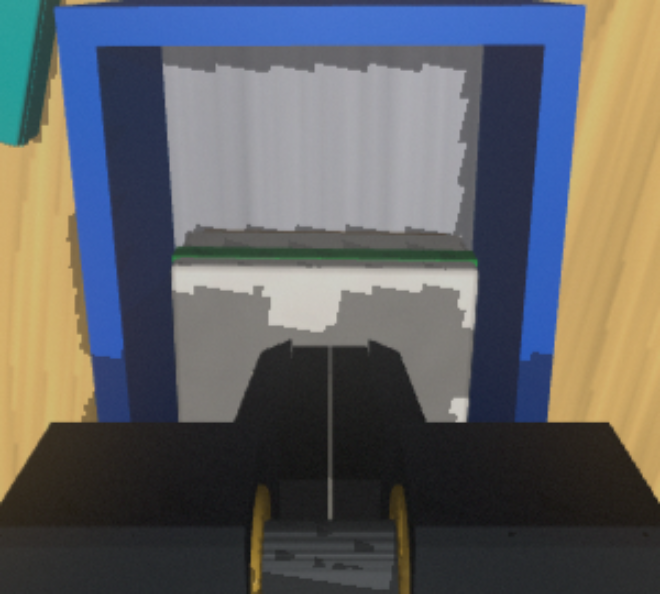

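```bash
python3 -c "
from snap import *
D=load('w7')
for u in(180,320,468): print(tost(plane(D,170+u/2.2,130+264/2.2,.180)).round(1))
show()"
```

```text
[-75.4 -28.4 180. ]
[-75.5  -0.5 180. ]
[-75.5  29.  180. ]
t 17.75 tcp st [-47.6   0.8 205.2] w [0.5043 0.0685 0.2052] tz [ 0.002  0.002 -1.   ] yawy 0.171 F [0.52 1.14 5.9 ] op -0.002 q [ 0.22  0.72 -0.73  1.96  0.71  0.74 -0.77]
```

>>> {"method": "servo_tool", "body": {
  "deltas": [
    {"dx":-0.1,"dy":0,"dz":0,"ax":0,"ay":0,"az":0,"hand":0},
    {"dx":-0.28,"dy":0,"dz":0,"ax":0,"ay":0,"az":0,"hand":0},
    {"dx":-0.52,"dy":0,"dz":0,"ax":0,"ay":0,"az":0,"hand":0},
    {"dx":-0.82,"dy":0,"dz":0,"ax":0,"ay":0,"az":0,"hand":0},
    {"dx":-1.15,"dy":0,"dz":0,"ax":0,"ay":0,"az":0,"hand":0},
    {"dx":-1.45,"dy":0,"dz":-0.4,"ax":0,"ay":0,"az":0,"hand":0},
    {"dx":-1.5,"dy":0,"dz":-1.2,"ax":0,"ay":0,"az":0,"hand":0},
    {"dx":-1.5,"dy":0,"dz":-2.0,"ax":0,"ay":0,"az":0,"hand":0},
    {"dx":-1.5,"dy":0,"dz":-2.5,"ax":0,"ay":0,"az":0,"hand":0}
  ]
}}

```text
clock: 18.88
tool_pos: [0.5191, -0.021, 0.3565]
eef_rot: [0.644, 0.765, 0.001, 0.001]
contact_force: [0.3, -0.3, 0.1]
opening: 0.007
```

```bash
python3 -c "
from snap import *
show(); snap('scene','s2'); snap('top','t2')
a=cv2.imread('pics/s2.png')[180:290,235:435]; b=cv2.imread('pics/t2.png')[195:305,220:420]
cv2.imwrite('pics/s2c.png',cv2.resize(cv2.vconcat([a,b]),None,fx=2.7,fy=2.7,interpolation=cv2.INTER_CUBIC))"
```

```text
t 18.875 tcp st [4.320e+01 3.000e-01 3.565e+02] w [ 0.5191 -0.021   0.3565] tz [ 0.002  0.    -1.   ] yawy 0.171 F [ 0.29 -0.29  0.11] op 0.007 q [ 0.5   0.55 -0.9   1.73  0.48  1.09 -0.38]
```

View pics/s2c.png

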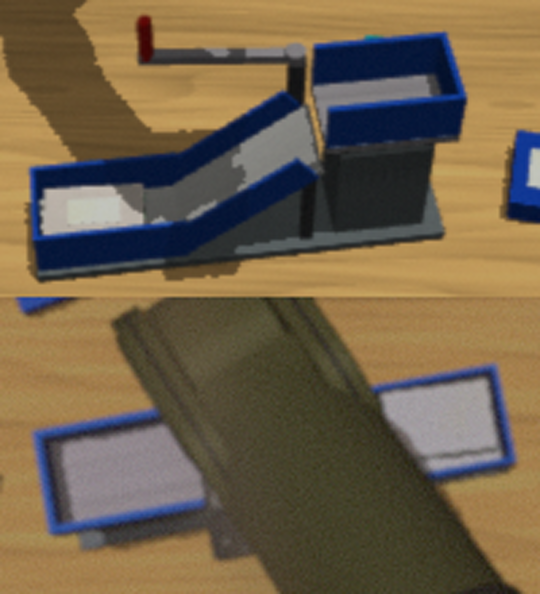

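The box is in the tray at the far end, lid up, with the label at (92,207), and the bar is open. I'll check that it's level and at rest, and check the bar angle.

```bash
python3 -c "
from snap import *
snap('scene','s3')
a=cv2.imread('pics/s3.png')[180:290,235:395]; cv2.imwrite('pics/s3c.png',cv2.resize(a,None,fx=5,fy=5,interpolation=cv2.INTER_CUBIC))
A=cv2.imread('pics/s2.png').astype(int);B=cv2.imread('pics/s3.png').astype(int);print(np.abs(A-B)[230:290,240:300].mean())
D=load('s3')
P=[]
for u in range(256,284,4):
  for v in range(252,263,3): P.append(world(D,u,v))
P=np.array(P); c,*_=np.linalg.lstsq(np.c_[P[:,:2],np.ones(len(P))],P[:,2],rcond=None); print('tilt',np.hypot(c[0],c[1]),'z',np.median(P[:,2]))
for u,v in((251,256),(288,250),(270,250),(270,264)): print(tost(world(D,u,v)).round(1))
u,v=288.5,187.5
w=plane(D,u,v,.214);p=tost(w);print('bar',np.arctan2(p[0]-12,p[1]+62),np.hypot(p[0]-12,p[1]+62))
show()"
```

```text
1.1892592592592592
tilt 0.06630155239731667 z 0.04621287799923901
[260.2  -2.5  45.3]
[162.6 -31.4  18.2]
[210.  -14.7  47. ]
[213.   29.5  45.2]
bar 1.6395204077807297 137.07067812484922
t 19.025 tcp st [ 43.3   0.4 355.4] w [ 0.5192 -0.0211  0.3554] tz [ 0.003 -0.    -1.   ] yawy 0.17 F [ 0.2  -0.38 -1.37] op 0.01 q [ 0.5   0.55 -0.9   1.73  0.48  1.09 -0.38]
```

View pics/s3c.png

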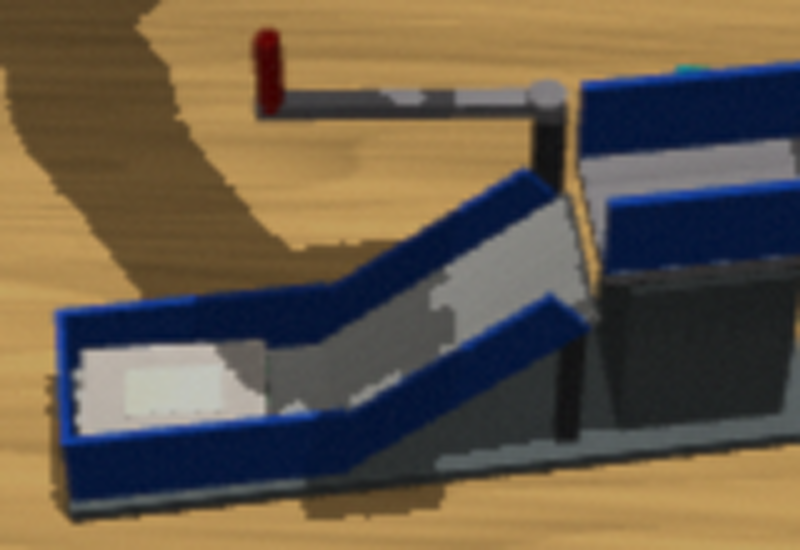

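```bash
python3 -c "
from snap import *
print(r.finish_job())"
```

```text
the job is handed in; nothing more can be done
None
```

The job is handed in: the ampoule box lies flat, lid up, in the tray and the bar is open. I finished with the robot clear of everything at about 19 s of the 67 s allowed; no verdict is reported.

**What I did:**
- I gripped the red peg and swung the bar open along its arc, then let go.
- I felt down onto the lid, meeting it about 181 mm above the desk. That makes this one of the lowest lids, about 30 mm above the underside.
- I pressed with about 6–7 N and slid the box along and over the edge without lifting it. It dropped down the chute into the tray.

**Last checks:**
- **Box position:** its lid is 46 mm above the desk, which puts the underside on the tray floor. The centre is about 215 mm out from the edge and close to the chute's centre line.
- **Level and at rest:** the fitted tilt was 0.07 rad, within depth noise, and two pictures 0.1 s apart showed no movement.
- **Bar angle:** 1.64 rad from the last picture, against about 1.68 from the arm's position when I let go of the peg. Both are past 1.4.
- **Pressing force:** the highest reading on the box was 6.9 N. I only read force at the end of each move, so brief peaks during the final slide were not seen.
- **Bystanders:** I kept the arm away from all three, but did not re-measure their positions at the end.

**Disagreement:** the camera-based positions of the station differed by up to 5 mm between views. One wrist picture was also taken while the arm was still settling, so I took it again before gripping the peg.

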